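# Shut the shield and hold the spring test switch over

## Robot

A 6-joint arm with a two-finger parallel gripper is mounted at the origin on the work surface. World frame = base frame: x ahead of the robot, y to its left, z up, the work surface at z = 0. Lengths are in mm, angles in rad, forces in N, time in s.
With the tool pointing down it reaches from about 400 to 925 mm from the base axis. Payload 12.5 kg.
Tool frame: the origin (TCP) lies on the centre line of the jaws, within the pads' length; the fingertips stand 8 mm ahead of it and the grasp point (between the pads) lies 11 mm behind it; z points along the fingers, x is the direction in which the jaws open and shut, and the axes are right-handed (so a half turn about z gives the same grasp; the last joint's range is limited). The gripper opens to 95 mm and grips with 3 to 60 N. Pads are 20 mm wide; open, the fingers measure 119 mm over their backs; the gripper's body (75 mm by 180 mm) begins 59 mm behind the grasp point.
Start: joints at [-1.272, 0.491, 1.559, -0, 1.092, -0.106], TCP at [246.171, -574.496, 222.661] pointing down, gripper open.
Joint ranges: [-3.1, 3.1], [-0.84, 2.19], [0.05, 2.79], [-1.13, 4.28], [0.06, 2.93], [-2.69, 2.69]. Speed limits (rad/s): [2.22, 2.22, 2.79, 3.14, 3.14, 3.14].

## Interface

Orientations are given as [roll, pitch, yaw] about the fixed x, y, z axes, in that order (R = Rz(yaw) Ry(pitch) Rx(roll)).
In Python, from cell import env gives the robot as it stands. The module is installed in compiled form; this text tells all that it offers.
- The arm moves only by the tool send_rows, never from a script. Its argument "moves" is a list that holds one entry, the list of rows, each a list of 6 numbers: the shift along the tool's x, y, z as a fraction of full scale, then the turn, a rotation vector about the tool's x, y, z as a fraction of full scale. A call has 1 to 12 rows; each row is the pose to reach, as a shift and turn from the pose commanded when the call began, along the tool's axes at that moment; what a row does not reach only later rows make up. Full scale, the value 1, is 0.3 m for a shift and 90 degrees for a turn. A row lasts 1/12 s, in which the tool goes at most 41.7 mm and 7.16 degrees, less where a joint would pass 70% of its speed; a pose out of reach is approached as far as the arm can. A call with a number of a shift or a turn outside -1 to 1 is refused whole. A call with a gripper value outside its range is refused whole. "grip" is the gripper's target within -1 to 1 (shut at 1, half-way at 0, fully open at -1), set as the call begins (left out, the last holds). The fingers move at their own pace and stop on an object; the grip force is fixed at half the most. Time passes only in rows, so rows that repeat a pose let the fingers close. It gives the time, the measured TCP pose, the force and the opening at its end, in the units of the state.
- env.state(): the state, without advancing time (a new reading comes with each control period).
- env.read_camera(name): name is "scene" or "top" or "wrist"; returns a dict with "image" (400x640x3 uint8, red, green, blue), "mtx" (3x3 intrinsics, pixels), "T" (4x4, takes a point from camera to world coordinates); the wrist camera has in their place "mount" (4x4, takes a point from camera to tool coordinates, whose origin is the TCP and whose axes are the tool frame's). Camera axes: x right, y up, looking along -z (the intrinsics and any distortion apply to the point x, -y, -z); pixel columns grow to the right and rows downward; lengths in mm; the calibration is good to about 2 mm. A picture is of the moment at which its call begins: read the wrist's pose just before it. There is no depth.
- env.job_done(): hands the job in, once; it reports no verdict.
Trained networks look in the newest picture that a camera, given by its name, has taken for a name from the list of things; names that differ only in an ending like _2 or _b are one class to them, and where a whole thing is asked for, a point or a joint stands for the part that bears it (a point fixed in the world has none). Each returns a list of dicts, best first, with "confidence" (0 to 1); they miss things now and then, are a little off and sometimes report something else, mostly with a low value. They report only what shows in the picture. A call takes as long as a camera call.
- env.look_for(camera, thing): "xy" ([column, row] in pixels, amid what is visible of it).
- env.outline_of(camera, thing): "region" (400x640 bool, what is visible of it) and "xy" ([column, row] in pixels, amid what is visible of it).
The state is a dict: "t": time; "joints": joint angles; "qvel": joint speeds; "tau": joint torques, N m; "eef_pos": TCP position; "tcp_rot": TCP orientation; "ft_force": force on the tool from outside, world axes, zero at the start; "moment": the same for the moment, N m; "opening": opening from 0.0 (shut) to 1.0 (fully open).
Only numpy, scipy, OpenCV 4.12 (cv2) and the standard library are available. Lean on these libraries where they do the work, as an engineer would, in place of code of your own. Each camera call takes 0.05 s, during which the arm holds its last target. There are 200 camera calls.

## Task

Fold the yellow-framed shield all the way down until it lies shut over the circuit board; only then take the spring arm of the hold-to-test switch (it has an orange grip) and wind it round counter-clockwise, away from its rubber rest post, right up to its copper-faced stop. Finish while the gripper's fingers still hold the arm against the stop: do not let it go, keep the shield shut, and leave the other things on the bench where they are.

Things in the scene. Friction and masses are not known exactly. Their poses are not given: they have to be found in the camera images.
- shield (a joint): angle of the shield, in rad: 0 = folded shut, level over the board (its end stop); grows as it opens, up and away from the robot, to 1.4. The hinge is stiff (about 0.35 N m of friction) and the shield stays at any angle; at the tab folding it takes about 1 to 3 N. The shield is a yellow frame with an amber clear pane, 180 mm wide, 6 mm thick, reaching 169 mm from the hinge, plus the tab
- shield_tab (a point): middle of the outer face (upper face when shut) of the shield's yellow tab, which is 60 mm wide and 6 mm thick, and projects from the middle of the shield's free edge; the point lies 180 mm from the hinge axis along the shield and 6 mm outward of it, the tab ends 193 mm from the hinge. Its axes turn with the shield: -x from the hinge out to the tab, z outward from the outer face (up when shut)
- shield_hinge (a point): middle of the shield's hinge axis, on the far rim of the board fixture (grey open tray 160 x 180 mm, 56 mm high, fixed to the bench, a green circuit board inside), 57 mm above the bench. Its axes are the tray's: z up, y along the hinge, -x from the hinge across the tray to its front, which faces roughly to the robot
- contact_arm (a joint): angle of the switch's spring arm, in rad: 0 = at rest against its black rubber post, where its spring returns it; grows as it is wound counter-clockwise seen from above, to 1.1 where it meets its copper-faced stop. Holding it at the grip takes about 2.5 N at the start and 6.3 N at the stop, square to the arm. Let go, it springs back
- switch_pivot (a point): point on the vertical pivot axis of the hold-to-test switch, 54 mm above the bench, in its black pivot body (44 mm across, top with steel cap 85 mm above the bench). The axes are the base's, z up: half-way through its swing the arm points along -x. The arm: twin aluminium plates 22 mm wide, the upper one 76 mm above the bench, ending 118 mm from the axis
- hanger: base of the switch, fixed to the bench: grey disc 190 mm across, 10 mm thick, with a dark post under the pivot; origin under its centre, below the pivot; same axes as switch_pivot. The copper-faced stop (76 mm high) and the rubber rest post (72 mm high) stand on it 75 mm from the pivot axis, at either end of the arm's swing
- grip_mid (a point): centre (half-way up, 101 mm above the bench) of the orange upright round grip on the arm's end, 18 mm across, 50 mm tall, fixed to the arm, its foot 76 mm above the bench, its axis 110 mm from the pivot axis
- lamp_mid (a point): test lamp: round white porcelain base 100 mm across with a pear-shaped bulb, 143 mm tall, loose; point on its axis 70 mm up
- meter: yellow hand-held meter lying on its back, 150 x 75 x 32 mm, loose; origin under its centre
- spool: blue wire spool standing on end, 60 mm across, 46 mm tall, loose; origin under its centre
- heatsink: finned aluminium heatsink 50 x 40 x 28 mm, loose, near the switch; origin under its centre
- screwdriver: red-handled screwdriver 160 mm long, lying in front of the board fixture, loose; origin about its middle, underneath
- parts_tray: small blue divided tray 100 x 80 x 30 mm, loose; origin under its centre
- jar: small amber jar with black cap, 48 mm across, 50 mm tall, loose; origin under its centre

How it is judged (in metres and radians):
On the way, in this order (a step that is already met when the one before it is completed fails the run):
1. the shield is folded shut over the board (value of joint shield below 0.07 rad), for 0.2 s.
2. the fingers hold the spring arm at its stop, the shield still shut (value of joint shield below 0.07 rad and value of joint contact_arm above 1.04 rad and contact force between the fingers and contact_arm above 1 N), for 0.3 s.
At the end, for the whole second after the job is handed in: The fingers press on the spring arm or its grip with more than 1 N and so hold the spring arm, still, within 0.06 rad of its stop (angle over 1.04 of 1.1); the shield is within 0.07 rad of shut; every loose thing is within 30 mm of where it began (all of step 2 and velocity of joint contact_arm between -0.1 and 0.1 rad/s and distance of each of lamp_mid, meter, spool, heatsink, screwdriver, parts_tray, jar from where it was at the start of the episode below 0.03 m); the arm keeps its last pose, push and grip.
It fails at once if the spring arm is wound over while the shield is still open (value of joint contact_arm above 0.25 rad and value of joint shield above 0.15 rad).
It fails at once if a loose thing on the bench is pushed away or knocked over (moved 30 mm) (distance of any of lamp_mid, meter, spool, heatsink, screwdriver, parts_tray, jar from where it was at the start of the episode above 0.03 m).
It also fails if it takes over 54 s, if anything falls off the work surface, if the arm or the gripper's body presses on something with over 40 N, if the wrist force passes 120 N, or if a joint passes its speed limit or range.

## Working session

There is one attempt and no reset: what is moved stays moved. The work goes in short steps, Python scripts to look and compute and a tool call to move; the robot and the scene stay as the last step left them, time stands still between calls to the robot, and variables do not carry over. Pictures are saved under pics/ and viewed, about 8 in all and at most 12, crops included, and the job is handed in when it is done.

Besides the shell and the picture viewer there is one more tool, called after "Emit:" by a JSON object that holds its "method" and its "body", one argument or row to a line. send_rows: Moves the arm, as the interface text tells. Its arguments: {"type":"object","properties":{"moves":{"type":"array","items":{"type":"array","items":{"type":"array","items":{"type":"number"}}}},"grip":{"type":"number"}},"required":["moves"]}

```bash
mkdir -p pics; cat > h.py <<'E'
import numpy as np, cv2
from cell import env
def ray(cam,px):
    K=np.array(cam['mtx']);T=np.array(cam['T'])
    d=np.linalg.inv(K)@np.array([px[0],px[1],1.]); d=np.array([d[0],-d[1],-d[2]])
    return T[:3,3],T[:3,:3]@d
def atz(cam,px,z):
    o,d=ray(cam,px); return o+d*(z-o[2])/d[2]
def proj(cam,P):
    T=np.array(cam['T']);p=T[:3,:3].T@(np.array(P,float)-T[:3,3]); K=np.array(cam['mtx'])
    q=K@np.array([p[0],-p[1],-p[2]]); return q[:2]/q[2]
def tri(c1,p1,c2,p2):
    o1,d1=ray(c1,p1);o2,d2=ray(c2,p2)
    s=np.linalg.lstsq(np.c_[d1,-d2],o2-o1,rcond=None)[0]
    a=o1+s[0]*d1;b=o2+s[1]*d2
    return (a+b)/2,np.linalg.norm(a-b)
E
python3 - <<'E'
from h import *
np.set_printoptions(precision=1,suppress=True)
print(env.state())
C={}
for n in['scene','top']:
    C[n]=env.read_camera(n); cv2.imwrite(f'pics/{n}0.png',C[n]['image'][:,:,::-1]); print(n,{k:v for k,v in C[n].items() if k!='image'})
for t in ['shield','shield_tab','shield_hinge','contact_arm','switch_pivot','hanger','grip_mid','lamp_mid','meter','spool','heatsink','screwdriver','parts_tray','jar']:
    r=[env.look_for(n,t) for n in C]
    print(t,[[(np.round(x['xy']),round(x['confidence'],2)) for x in q[:2]] for q in r], tri(C['scene'],r[0][0]['xy'],C['top'],r[1][0]['xy']) if r[0] and r[1] else '')
E
```

```text
{'t': 0.0, 'joints': array([-1.3,  0.5,  1.6,  0. ,  1.1, -0.1]), 'qvel': array([ 0.,  0.,  0., -0.,  0., -0.]), 'tau': array([  0. , -61.3, -25.8,   0.1,   0. ,  -0. ]), 'eef_pos': array([ 246.1, -574.2,  222.1]), 'tcp_rot': array([-3.1,  0. , -1.2]), 'ft_force': array([ 1.2, -0.3, -0.3]), 'moment': array([ 0., -0., -0.]), 'opening': 0.9980367661788188}
scene {'mtx': array([[374. ,   0. , 325.4],
       [  0. , 374. , 198.5],
       [  0. ,   0. ,   1. ]]), 'T': array([[   0.9,   -0.2,    0.4, 1085.8],
       [   0.5,    0.5,   -0.7, -991.5],
       [  -0. ,    0.8,    0.5,  799. ],
       [   0. ,    0. ,    0. ,    1. ]])}
top {'mtx': array([[377.9,   0. , 320.1],
       [  0. , 377.9, 201.3],
       [  0. ,   0. ,   1. ]]), 'T': array([[   0. ,    1. ,   -0.2,  381.2],
       [  -1. ,    0. ,   -0. ,  -26.8],
       [  -0. ,    0.2,    1. , 1080.8],
       [   0. ,    0. ,    0. ,    1. ]])}
shield [[], [(array([239., 203.]), 0.66), (array([484., 232.]), 0.29)]] 
shield_tab [[(array([352., 160.]), 0.92)], [(array([240., 200.]), 0.71)]] (array([568.4, 204.6, 136.6]), np.float64(6.
[... 1130 characters left out ...]
, [(array([483., 232.]), 0.57)]] (array([ 498.7, -457. ,   22.1]), np.float64(2.4227016150528806))
heatsink [[(array([350., 238.]), 0.48)], [(array([354., 167.]), 0.76)]] (array([693.6, -94.7,  14.1]), np.float64(13.166371269967582))
screwdriver [[(array([381., 230.]), 0.69), (array([304., 179.]), 0.56)], [(array([254., 272.]), 0.51)]] (array([ 526.7,  295.5, -280.2]), np.float64(301.2137452910835))
parts_tray [[(array([323., 158.]), 0.69)], [(array([177., 288.]), 0.92), (array([261., 275.]), 0.71)]] (array([340.4, 396. ,  13. ]), np.float64(1.898816857560983))
jar [[(array([208., 265.]), 0.51)], [(array([472., 283.]), 0.54)]] (array([ 365.4, -410.8,   22.2]), np.float64(11.569018015244524))
```

```bash
python3 - <<'E'
import cv2
a=cv2.imread('pics/scene0.png')[110:320,180:430]; b=cv2.imread('pics/top0.png')[110:310,150:510]
cv2.imwrite('pics/s1.png',cv2.resize(a,None,fx=2.8,fy=2.8,interpolation=3)); cv2.imwrite('pics/t1.png',cv2.resize(b,None,fx=2.2,fy=2.2,interpolation=3))
E
```

```text
(no output)
```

View pics/s1.png

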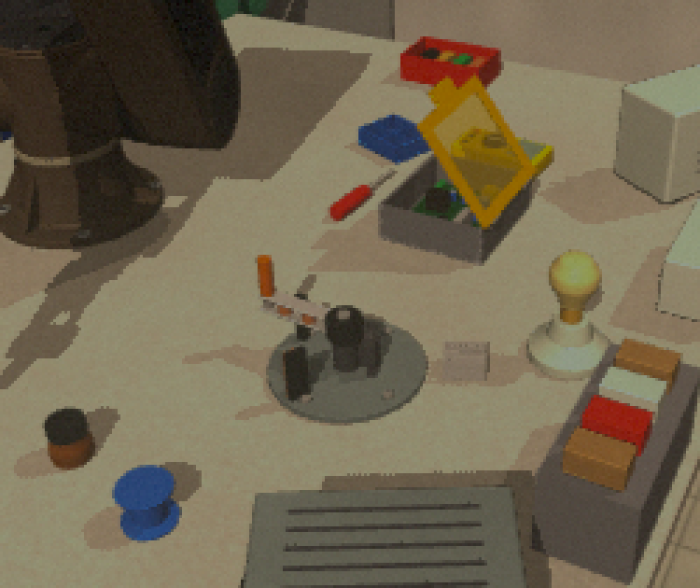

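View pics/t1.png

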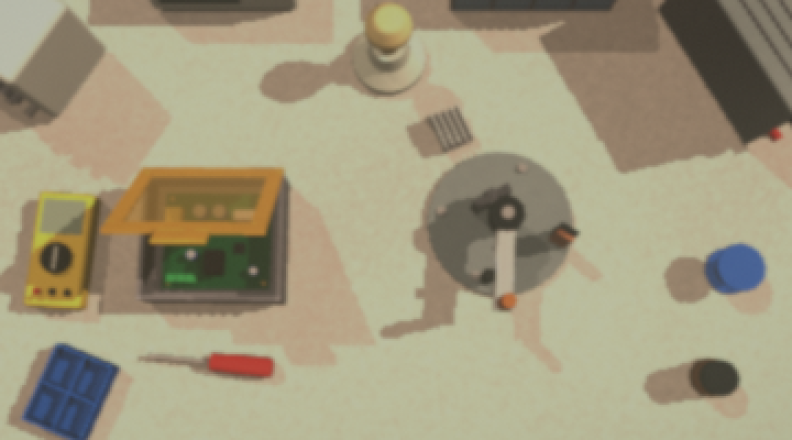

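```bash
python3 - <<'E'
from h import *
np.set_printoptions(precision=1,suppress=True)
S=env.read_camera('scene');T=env.read_camera('top')
t=lambda x,y:(150+x/2.2,110+y/2.2); s=lambda x,y:(180+x/2.8,110+y/2.8)
print('pivot',atz(T,t(508,212),85),atz(S,s(345,318),85))
print('grip top',atz(T,t(508,300),126),atz(S,s(264,258),126))
print('stop',atz(T,t(565,233),76))
print('tray rim FR,FL',atz(T,t(284,302),56),atz(T,t(140,302),56), atz(S,s(485,242),56),atz(S,s(380,208),56))
print('tab end tri',tri(S,s(445,88),T,t(179,241)))
print('free corner R',tri(S,s(477,78),T,t(268,233)),'L',tri(S,s(420,125),T,t(104,235)))
print('hinge',atz(T,t(143,170),60),atz(T,t(285,170),60),atz(S,s(535,165),60),atz(S,s(487,225),60))
for n,p,z in[('heatsink',(450,130),14),('screwdr handle',(240,365),12),('screwdr',(143,358),5),('meterR',(95,200),32),('spool',(735,268),23),('jar',(715,377),30)]: print(n,atz(T,t(*p),z))
E
```

```text
pivot [ 559.5 -164.8   85. ] [ 569.7 -172.5   85. ]
grip top [ 450.3 -157.   126. ] [ 454.1 -159.1  126. ]
stop [ 535.6 -234.5   76. ]
tray rim FR,FL [450.6 108.   56. ] [449.2 286.3  56. ] [630.4  88.   56. ] [463.  105.2  56. ]
tab end tri (array([509.1, 206.2, 203.9]), np.float64(10.43573914090903))
free corner R (array([548.4, 124.4, 249.1]), np.float64(93.0104862301679)) L (array([485. , 280.7, 129.3]), np.float64(90.041495932143))
hinge [615.3 291.7  60. ] [616.2 111.3  60. ] [613.6 309.6  60. ] [618.1 122.6  60. ]
heatsink [ 682.2 -100.2   14. ]
screwdr handle [373.8 167.2  12. ]
screwdr [381.3 293.5   5. ]
meterR [581.6 360.6  32. ]
spool [ 500.4 -457.8   23. ]
jar [ 365.3 -421.1   30. ]
```

```bash
cat >> h.py <<'E'
from scipy.spatial.transform import Rotation as Rn
def rows(wps,base=None):
    """wps: (x,y,z,yaw_deg,nrows) ; tool down. prints rows from base (pos,yawdeg) or measured"""
    st=env.state()
    if base is None: p0=np.array(st['eef_pos']);R0=Rn.from_euler('xyz',st['tcp_rot'])
    else: p0=np.array(base[:3],float);R0=Rn.from_euler('xyz',[180,0,base[3]],degrees=True)
    out=[]
    for x,y,z,yaw,n in wps:
        d=R0.inv().apply(np.array([x,y,z])-p0)/300
        r=(R0.inv()*Rn.from_euler('xyz',[180,0,yaw],degrees=True)).as_rotvec()/(np.pi/2)
        out+=[[round(float(v),3)+0 for v in [*d,*r]]]*n
    print(len(out),'rows'); print('['+','.join(str(o).replace(' ','') for o in out)+']')
E
python3 - <<'E'
from h import *
print(np.round(env.state()['tcp_rot'],3))
rows([(400,-400,285,-80,8)])
rows([(560,-150,285,-90,10)],(400,-400,285,-80))
rows([(590,100,285,-90,8)],(560,-150,285,-90))
rows([(580,201,285,-90,5)],(590,100,285,-90))
E
```

```text
[ 3.142 -0.    -1.166]
8 rows
[[-0.333,-0.7,-0.208,0.0,0.0,0.147],[-0.333,-0.7,-0.208,0.0,0.0,0.147],[-0.333,-0.7,-0.208,0.0,0.0,0.147],[-0.333,-0.7,-0.208,0.0,0.0,0.147],[-0.333,-0.7,-0.208,0.0,0.0,0.147],[-0.333,-0.7,-0.208,0.0,0.0,0.147],[-0.333,-0.7,-0.208,0.0,0.0,0.147],[-0.333,-0.7,-0.208,0.0,0.0,0.147]]
10 rows
[[-0.728,-0.67,0.0,0.0,0.0,0.111],[-0.728,-0.67,0.0,0.0,0.0,0.111],[-0.728,-0.67,0.0,0.0,0.0,0.111],[-0.728,-0.67,0.0,0.0,0.0,0.111],[-0.728,-0.67,0.0,0.0,0.0,0.111],[-0.728,-0.67,0.0,0.0,0.0,0.111],[-0.728,-0.67,0.0,0.0,0.0,0.111],[-0.728,-0.67,0.0,0.0,0.0,0.111],[-0.728,-0.67,0.0,0.0,0.0,0.111],[-0.728,-0.67,0.0,0.0,0.0,0.111]]
8 rows
[[-0.833,-0.1,0.0,0.0,0.0,0.0],[-0.833,-0.1,0.0,0.0,0.0,0.0],[-0.833,-0.1,0.0,0.0,0.0,0.0],[-0.833,-0.1,0.0,0.0,0.0,0.0],[-0.833,-0.1,0.0,0.0,0.0,0.0],[-0.833,-0.1,0.0,0.0,0.0,0.0],[-0.833,-0.1,0.0,0.0,0.0,0.0],[-0.833,-0.1,0.0,0.0,0.0,0.0]]
5 rows
[[-0.337,0.033,0.0,0.0,0.0,0.0],[-0.337,0.033,0.0,0.0,0.0,0.0],[-0.337,0.033,0.0,0.0,0.0,0.0],[-0.337,0.033,0.0,0.0,0.0,0.0],[-0.337,0.033,0.0,0.0,0.0,0.0]]
```

Emit:
{"method": "send_rows", "body": {
  "moves": [
    [[-0.333,-0.7,-0.208,0,0,0.147],[-0.333,-0.7,-0.208,0,0,0.147],[-0.333,-0.7,-0.208,0,0,0.147],[-0.333,-0.7,-0.208,0,0,0.147],[-0.333,-0.7,-0.208,0,0,0.147],[-0.333,-0.7,-0.208,0,0,0.147],[-0.333,-0.7,-0.208,0,0,0.147],[-0.333,-0.7,-0.208,0,0,0.147]]
  ],
  "grip": 1
}}

```text
t: 2.27
eef_pos: [400.8, -398.9, 285.7]
tcp_rot: [-3.141, -0.001, -1.394]
ft_force: [-0.7, -1.3, 0.1]
opening: 0.494
```

Emit:
{"method": "send_rows", "body": {
  "moves": [
    [[-0.728,-0.67,0,0,0,0.111],[-0.728,-0.67,0,0,0,0.111],[-0.728,-0.67,0,0,0,0.111],[-0.728,-0.67,0,0,0,0.111],[-0.728,-0.67,0,0,0,0.111],[-0.728,-0.67,0,0,0,0.111],[-0.728,-0.67,0,0,0,0.111],[-0.728,-0.67,0,0,0,0.111],[-0.728,-0.67,0,0,0,0.111],[-0.728,-0.67,0,0,0,0.111]]
  ]
}}

```text
t: 3.1
eef_pos: [559.6, -151.0, 284.5]
tcp_rot: [3.141, -0.0, -1.571]
ft_force: [-1.0, -0.8, 0.1]
opening: -0.0
```

Emit:
{"method": "send_rows", "body": {
  "moves": [
    [[-0.833,-0.1,0,0,0,0],[-0.833,-0.1,0,0,0,0],[-0.833,-0.1,0,0,0,0],[-0.833,-0.1,0,0,0,0],[-0.833,-0.1,0,0,0,0],[-0.833,-0.1,0,0,0,0],[-0.833,-0.1,0,0,0,0],[-0.833,-0.1,0,0,0,0]]
  ]
}}

```text
t: 3.77
eef_pos: [590.1, 99.5, 284.7]
tcp_rot: [3.141, -0.0, -1.57]
ft_force: [-0.0, -1.1, 0.7]
opening: 0.007
```

Emit:
{"method": "send_rows", "body": {
  "moves": [
    [[-0.337,0.033,0,0,0,0],[-0.337,0.033,0,0,0,0],[-0.337,0.033,0,0,0,0],[-0.337,0.033,0,0,0,0],[-0.337,0.033,0,0,0,0]]
  ]
}}

```text
t: 4.18
eef_pos: [580.6, 199.0, 284.8]
tcp_rot: [3.141, -0.001, -1.572]
ft_force: [0.3, -1.5, 0.0]
opening: 0.003
```

```bash
python3 - <<'E'
from h import *
def P(t,r=174): return [round(v) for v in (615.7-r*np.cos(t)+6*np.sin(t)+10,201,57+r*np.sin(t)+6*np.cos(t)+8)]
a=[P(t) for t in np.linspace(1.15,.6,10)]; b=[P(t) for t in np.linspace(.55,.05,11)]
print(a,b)
rows([(*a[0],-90,2)]+[(*p,-90,1) for p in a[1:]],(580,201,285,-90))
rows([(*p,-90,1) for p in b],(*a[-1],-90))
E
```

```text
[[560, 201, 226], [550, 201, 222], [541, 201, 217], [532, 201, 212], [523, 201, 206], [515, 201, 199], [507, 201, 192], [499, 201, 185], [492, 201, 177], [485, 201, 168]] [[480, 201, 161], [476, 201, 154], [472, 201, 146], [468, 201, 138], [464, 201, 130], [461, 201, 122], [459, 201, 114], [456, 201, 105], [455, 201, 97], [453, 201, 88], [452, 201, 80]]
11 rows
[[0.0,0.067,0.197,0.0,0.0,0.0],[0.0,0.067,0.197,0.0,0.0,0.0],[0.0,0.1,0.21,0.0,0.0,0.0],[0.0,0.13,0.227,0.0,0.0,0.0],[0.0,0.16,0.243,0.0,0.0,0.0],[0.0,0.19,0.263,0.0,0.0,0.0],[0.0,0.217,0.287,0.0,0.0,0.0],[0.0,0.243,0.31,0.0,0.0,0.0],[0.0,0.27,0.333,0.0,0.0,0.0],[0.0,0.293,0.36,0.0,0.0,0.0],[0.0,0.317,0.39,0.0,0.0,0.0]]
11 rows
[[0.0,0.017,0.023,0.0,0.0,0.0],[0.0,0.03,0.047,0.0,0.0,0.0],[0.0,0.043,0.073,0.0,0.0,0.0],[0.0,0.057,0.1,0.0,0.0,0.0],[0.0,0.07,0.127,0.0,0.0,0.0],[0.0,0.08,0.153,0.0,0.0,0.0],[0.0,0.087,0.18,0.0,0.0,0.0],[0.0,0.097,0.21,0.0,0.0,0.0],[0.0,0.1,0.237,0.0,0.0,0.0],[0.0,0.107,0.267,0.0,0.0,0.0],[0.0,0.11,0.293,0.0,0.0,0.0]]
```

Emit:
{"method": "send_rows", "body": {
  "moves": [
    [[0,0.067,0.197,0,0,0],[0,0.067,0.197,0,0,0],[0,0.1,0.21,0,0,0],[0,0.13,0.227,0,0,0],[0,0.16,0.243,0,0,0],[0,0.19,0.263,0,0,0],[0,0.217,0.287,0,0,0],[0,0.243,0.31,0,0,0],[0,0.27,0.333,0,0,0],[0,0.293,0.36,0,0,0],[0,0.317,0.39,0,0,0]]
  ]
}}

```text
t: 5.1
eef_pos: [486.0, 198.2, 168.2]
tcp_rot: [-3.14, -0.0, -1.574]
ft_force: [2.0, -1.5, 0.6]
opening: 0.005
```

```bash
python3 - <<'E'
from h import *
for n,b in[('scene',(110,320,180,430)),('top',(110,310,150,400))]:
    C=env.read_camera(n)['image'][b[0]:b[1],b[2]:b[3],::-1]; cv2.imwrite(f'pics/{n}2.png',cv2.resize(C,(500,420),interpolation=2))
a=cv2.imread('pics/scene2.png');cv2.imwrite('pics/b2.png',cv2.resize(np.hstack([a,cv2.imread('pics/top2.png')]),(800,336)))
E
```

```text
(no output)
```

View pics/b2.png

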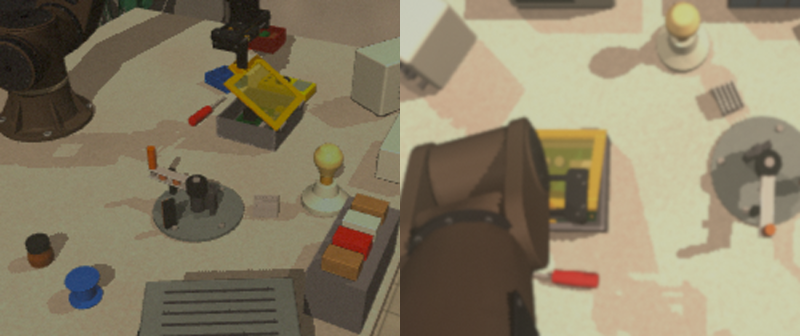

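The shield has folded partway, with the fingertips on the tab side. I'll carry on along the arc and press down.

Emit:
{"method": "send_rows", "body": {
  "moves": [
    [[0,0.017,0.023,0,0,0],[0,0.03,0.047,0,0,0],[0,0.043,0.073,0,0,0],[0,0.057,0.1,0,0,0],[0,0.07,0.127,0,0,0],[0,0.08,0.153,0,0,0],[0,0.087,0.18,0,0,0],[0,0.097,0.21,0,0,0],[0,0.1,0.237,0,0,0],[0,0.107,0.267,0,0,0],[0,0.11,0.293,0,0,0]]
  ]
}}

```text
t: 6.12
eef_pos: [452.0, 201.1, 79.1]
tcp_rot: [3.142, -0.0, -1.571]
ft_force: [1.0, 0.3, 1.4]
opening: 0.008
```

Emit:
{"method": "send_rows", "body": {
  "moves": [
    [[0,0,0.013,0,0,0],[0,0,0.02,0,0,0],[0,0,0.027,0,0,0],[0,0,0.03,0,0,0],[0,0,0.03,0,0,0]]
  ]
}}

```text
t: 6.53
eef_pos: [452.1, 200.9, 71.3]
tcp_rot: [3.141, -0.0, -1.571]
ft_force: [-0.3, 0.0, 0.3]
opening: 0.0
```

Emit:
{"method": "send_rows", "body": {
  "moves": [
    [[0,0,0.007,0,0,0],[0,0,0.01,0,0,0],[0,0,0.01,0,0,0]]
  ]
}}

```text
t: 6.78
eef_pos: [452.2, 201.0, 70.6]
tcp_rot: [-3.14, 0.0, -1.571]
ft_force: [-10.0, -2.7, 39.1]
opening: 0.003
```

Hard contact with the end stop, so I'll back off, lift, and move over to the switch.

```bash
python3 - <<'E'
from h import *
rows([(452,201,270,-90,7)],(452,201,71,-90))
rows([(480,0,270,-90,8)],(452,201,270,-90))
rows([(450,-120,270,-94,6)],(480,0,270,-90))
E
```

```text
7 rows
[[0.0,0.0,-0.663,0.0,0.0,0.0],[0.0,0.0,-0.663,0.0,0.0,0.0],[0.0,0.0,-0.663,0.0,0.0,0.0],[0.0,0.0,-0.663,0.0,0.0,0.0],[0.0,0.0,-0.663,0.0,0.0,0.0],[0.0,0.0,-0.663,0.0,0.0,0.0],[0.0,0.0,-0.663,0.0,0.0,0.0]]
8 rows
[[0.67,-0.093,0.0,0.0,0.0,0.0],[0.67,-0.093,0.0,0.0,0.0,0.0],[0.67,-0.093,0.0,0.0,0.0,0.0],[0.67,-0.093,0.0,0.0,0.0,0.0],[0.67,-0.093,0.0,0.0,0.0,0.0],[0.67,-0.093,0.0,0.0,0.0,0.0],[0.67,-0.093,0.0,0.0,0.0,0.0],[0.67,-0.093,0.0,0.0,0.0,0.0]]
6 rows
[[0.4,0.1,0.0,0.0,0.0,0.044],[0.4,0.1,0.0,0.0,0.0,0.044],[0.4,0.1,0.0,0.0,0.0,0.044],[0.4,0.1,0.0,0.0,0.0,0.044],[0.4,0.1,0.0,0.0,0.0,0.044],[0.4,0.1,0.0,0.0,0.0,0.044]]
```

Emit:
{"method": "send_rows", "body": {
  "moves": [
    [[0,0,-0.1,0,0,0],[0,0,-0.25,0,0,0],[0,0,-0.4,0,0,0],[0,0,-0.55,0,0,0],[0,0,-0.66,0,0,0],[0,0,-0.66,0,0,0],[0,0,-0.66,0,0,0]]
  ]
}}

```text
t: 7.37
eef_pos: [452.9, 201.1, 268.5]
tcp_rot: [-3.136, 0.001, -1.571]
ft_force: [0.7, -0.1, -0.5]
opening: 0.005
```

Emit:
{"method": "send_rows", "body": {
  "moves": [
    [[0.67,-0.093,0,0,0,0],[0.67,-0.093,0,0,0,0],[0.67,-0.093,0,0,0,0],[0.67,-0.093,0,0,0,0],[0.67,-0.093,0,0,0,0],[0.67,-0.093,0,0,0,0],[0.67,-0.093,0,0,0,0]]
  ],
  "grip": -1
}}

```text
t: 7.95
eef_pos: [479.7, -1.6, 264.7]
tcp_rot: [3.139, 0.0, -1.575]
ft_force: [0.7, 0.3, -0.4]
opening: 0.437
```

```bash
python3 - <<'E'
from h import *
np.set_printoptions(precision=1,suppress=True)
for n,b in[('scene',(110,320,180,430)),('top',(140,290,180,430))]:
    C=env.read_camera(n)['image'][b[0]:b[1],b[2]:b[3],::-1]; cv2.imwrite(f'pics/{n}3.png',cv2.resize(C,(500,(b[1]-b[0])*2),interpolation=2))
a=cv2.imread('pics/scene3.png');b=cv2.imread('pics/top3.png')
cv2.imwrite('pics/b3.png',cv2.resize(np.vstack([a[:300],b]),(650,780))[:600] if 0 else np.vstack([a[:300],b]))
st=env.state();W=env.read_camera('wrist');M=np.array(W['mount']);X=np.eye(4);X[:3,:3]=Rn.from_euler('xyz',st['tcp_rot']).as_matrix();X[:3,3]=st['eef_pos'];W['T']=X@M
cv2.imwrite('pics/w3.png',W['image'][:,:,::-1]); print(st['eef_pos'],W['T'],W['mtx'])
for t in['grip_mid','switch_pivot','contact_arm','shield']:
    print(t,[(x['xy'],x['confidence']) for x in env.look_for('wrist',t)])
E
```

```text
[479.6   0.4 265.2] [[ -0.    1.    0.3 560.8]
 [ -1.   -0.    0.    0.5]
 [  0.   -0.3   1.  427.7]
 [  0.    0.    0.    1. ]] [[275.7   0.  315.4]
 [  0.  275.7 203.3]
 [  0.    0.    1. ]]
grip_mid [([440.0, 150.7], 0.95), ([79.5, 244.3], 0.6), ([614.3, 159.6], 0.38)]
switch_pivot [([431.9, 119.6], 0.67)]
contact_arm [([437.7, 149.4], 0.84), ([582.1, 247.7], 0.37)]
shield [([157.6, 140.0], 0.72)]
```

View pics/b3.png

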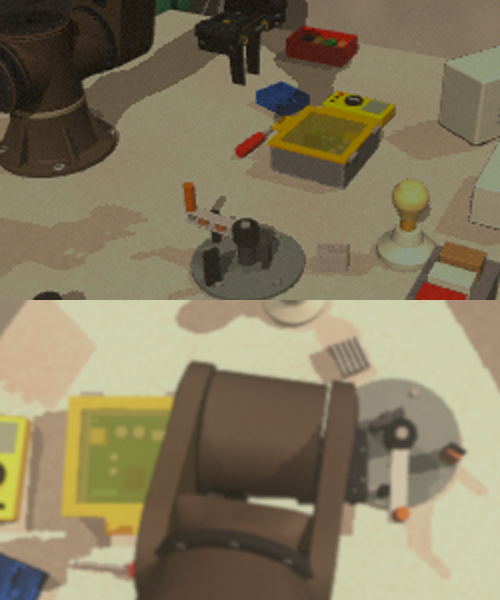

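View pics/w3.png

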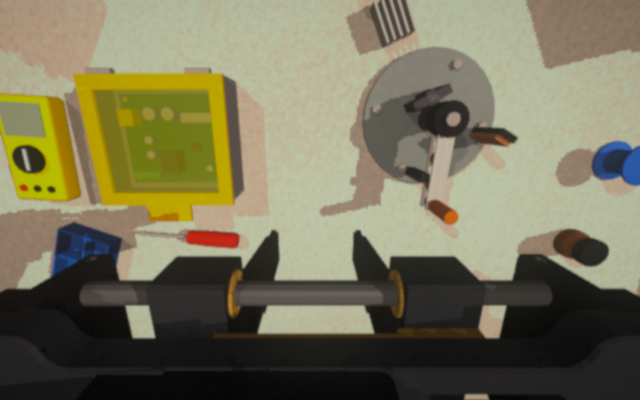

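Shield is shut and everything else is undisturbed. In the wrist picture the grip top is at (452,215), the pivot cap at (454,118) and the stop at (490,135).

```bash
python3 - <<'E'
from h import *
np.set_printoptions(precision=1,suppress=True)
st=env.state();W=env.read_camera('wrist');X=np.eye(4);X[:3,:3]=Rn.from_euler('xyz',st['tcp_rot']).as_matrix();X[:3,3]=st['eef_pos'];W['T']=X@np.array(W['mount'])
print('griptop',atz(W,(452,215),126),'grip mid',atz(W,(441,209),101),'cap',atz(W,(454,118),85),'stop',atz(W,(491,134),76))
print('shield front edge',atz(W,(84,205),63),atz(W,(234,205),63), 'hinge edge',atz(W,(77,74),63),atz(W,(225,74),63))
rows([(451,-158,230,-94,8)],(480,0,265,-90))
rows([(451,-158,96,-94,7)],(451,-158,230,-94))
E
```

```text
griptop [ 457.7 -157.4  126. ] grip mid [ 457.  -155.6  101. ] cap [ 565.7 -164.1   85. ] stop [ 546.8 -217.1   76. ]
shield front edge [450.7 320.9  63. ] [450.8 113.6  63. ] hinge edge [616.7 290.2  63. ] [616.9 110.7  63. ]
8 rows
[[0.527,0.097,0.117,0.0,0.0,0.044],[0.527,0.097,0.117,0.0,0.0,0.044],[0.527,0.097,0.117,0.0,0.0,0.044],[0.527,0.097,0.117,0.0,0.0,0.044],[0.527,0.097,0.117,0.0,0.0,0.044],[0.527,0.097,0.117,0.0,0.0,0.044],[0.527,0.097,0.117,0.0,0.0,0.044],[0.527,0.097,0.117,0.0,0.0,0.044]]
7 rows
[[0.0,0.0,0.447,0.0,0.0,0.0],[0.0,0.0,0.447,0.0,0.0,0.0],[0.0,0.0,0.447,0.0,0.0,0.0],[0.0,0.0,0.447,0.0,0.0,0.0],[0.0,0.0,0.447,0.0,0.0,0.0],[0.0,0.0,0.447,0.0,0.0,0.0],[0.0,0.0,0.447,0.0,0.0,0.0]]
```

Emit:
{"method": "send_rows", "body": {
  "moves": [
    [[0.523,0.087,0.117,0,0,0.044],[0.523,0.087,0.117,0,0,0.044],[0.523,0.087,0.117,0,0,0.044],[0.523,0.087,0.117,0,0,0.044],[0.523,0.087,0.117,0,0,0.044],[0.523,0.087,0.117,0,0,0.044],[0.523,0.087,0.117,0,0,0.044],[0.523,0.087,0.117,0,0,0.044]]
  ]
}}

```text
t: 9.02
eef_pos: [454.1, -155.9, 231.3]
tcp_rot: [-3.141, -0.0, -1.639]
ft_force: [-0.2, 0.6, -0.3]
opening: 0.999
```

```bash
python3 - <<'E'
from h import *
np.set_printoptions(precision=1,suppress=True)
st=env.state();W=env.read_camera('wrist');X=np.eye(4);X[:3,:3]=Rn.from_euler('xyz',st['tcp_rot']).as_matrix();X[:3,3]=st['eef_pos'];W['T']=X@np.array(W['mount'])
cv2.imwrite('pics/w4.png',W['image'][:,:,::-1])
for t,z in[('grip_mid',101),('switch_pivot',85)]:
    print(t,[(x['xy'],x['confidence'],atz(W,x['xy'],z)) for x in env.look_for('wrist',t)])
for P in[(454,-157,126),(562,-164.5,85)]: print(proj(W,P))
E
```

```text
grip_mid [([317.5, 124.8], 0.88, array([ 532.2, -163.3,  101. ])), ([316.2, 92.4], 0.7, array([ 563.1, -164.1,  101. ])), ([257.7, 7.7], 0.61, array([ 639. , -115.6,  101. ])), ([542.5, 128.4], 0.46, array([ 512.8, -393.5,  101. ]))]
switch_pivot [([316.7, 96.2], 0.62, array([ 560.9, -164.6,   85. ]))]
[316.6 205.4]
[316.6  95.1]
```

View pics/w4.png

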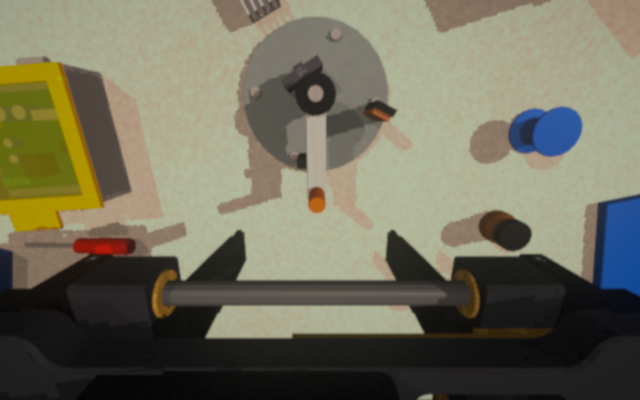

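The picture agrees with the estimates: grip top at (317,205), cap at (316,94). Next I'll descend and close the gripper.

Emit:
{"method": "send_rows", "body": {
  "moves": [
    [[0,0,0.13,0,0,0],[0,0,0.26,0,0,0],[0,0,0.38,0,0,0],[0,0,0.447,0,0,0],[0,0,0.447,0,0,0],[0,0,0.447,0,0,0]]
  ]
}}

```text
t: 9.67
eef_pos: [453.9, -156.4, 96.8]
tcp_rot: [3.14, 0.001, -1.639]
ft_force: [1.1, -0.5, 0.9]
opening: 1.0
```

Emit:
{"method": "send_rows", "body": {
  "moves": [
    [[0,0,0,0,0,0],[0,0,0,0,0,0],[0,0,0,0,0,0],[0,0,0,0,0,0],[0,0,0,0,0,0],[0,0,0,0,0,0],[0,0,0,0,0,0],[0,0,0,0,0,0],[0,0,0,0,0,0],[0,0,0,0,0,0],[0,0,0,0,0,0],[0,0,0,0,0,0]]
  ],
  "grip": 1
}}

```text
t: 10.67
eef_pos: [453.8, -156.9, 96.9]
tcp_rot: [3.142, -0.0, -1.64]
ft_force: [0.3, 0.9, 0.8]
opening: 0.213
```

```bash
python3 - <<'E'
from h import *
piv=np.array([562,-164.5]);g0=np.array([454,-157]);v=g0-piv
w=[]
for a in np.linspace(0,63,12)[1:]:
    c,s=np.cos(np.radians(a)),np.sin(np.radians(a)); q=piv+np.array([c*v[0]-s*v[1],s*v[0]+c*v[1]]); w.append((*np.round(q,1),96,-94+a,1)); 
print(w[-1]); rows(w,(454,-157,96,-94))
E
```

```text
(np.float64(506.3), np.float64(-257.3), 96, np.float64(-31.0), 1)
11 rows
[[0.036,-0.002,0.0,0.0,0.0,-0.064],[0.072,-0.007,0.0,0.0,0.0,-0.127],[0.106,-0.016,0.0,0.0,0.0,-0.191],[0.14,-0.029,0.0,0.0,0.0,-0.255],[0.173,-0.044,0.0,0.0,0.0,-0.318],[0.204,-0.063,0.0,0.0,0.0,-0.382],[0.232,-0.085,0.0,0.0,0.0,-0.445],[0.259,-0.11,0.0,0.0,0.0,-0.509],[0.282,-0.137,0.0,0.0,0.0,-0.573],[0.303,-0.166,0.0,0.0,0.0,-0.636],[0.321,-0.197,0.0,0.0,0.0,-0.7]]
```

Emit:
{"method": "send_rows", "body": {
  "moves": [
    [[0.036,-0.002,0,0,0,-0.064],[0.072,-0.007,0,0,0,-0.127],[0.106,-0.016,0,0,0,-0.191],[0.14,-0.029,0,0,0,-0.255],[0.173,-0.044,0,0,0,-0.318],[0.204,-0.063,0,0,0,-0.382],[0.232,-0.085,0,0,0,-0.445],[0.259,-0.11,0,0,0,-0.509],[0.282,-0.137,0,0,0,-0.573],[0.303,-0.166,0,0,0,-0.636],[0.303,-0.166,0,0,0,-0.636]]
  ]
}}

```text
t: 11.58
eef_pos: [498.0, -251.2, 96.7]
tcp_rot: [-3.141, 0.001, -0.636]
ft_force: [-1.5, 6.3, 5.4]
opening: 0.184
```

```bash
python3 - <<'E'
from h import *
np.set_printoptions(precision=1,suppress=True)
p=env.state(); print(p['eef_pos'],p['ft_force'],p['opening'])
piv=np.array([562,-164.5]);g0=np.array([454,-157]);v=g0-piv
w=[]
for a in [57.3,59,60.5,62,63,64,65]:
    c,s=np.cos(np.radians(a)),np.sin(np.radians(a)); q=piv+np.array([c*v[0]-s*v[1],s*v[0]+c*v[1]]); w.append((*np.round(q,1),96,-94+a,1)); 
print(w);rows(w[1:],w[0][:4])
E
```

```text
[ 498.  -251.2   96.7] [-1.5  6.3  5.4] 0.18381223965352708
[(np.float64(497.3), np.float64(-251.3), 96, -36.7, 1), (np.float64(499.9), np.float64(-253.2), 96, -35, 1), (np.float64(502.3), np.float64(-254.8), 96, -33.5, 1), (np.float64(504.7), np.float64(-256.3), 96, -32, 1), (np.float64(506.3), np.float64(-257.3), 96, -31, 1), (np.float64(507.9), np.float64(-258.3), 96, -30, 1), (np.float64(509.6), np.float64(-259.2), 96, -29, 1)]
6 rows
[[0.011,0.0,0.0,0.0,0.0,-0.019],[0.02,-0.001,0.0,0.0,0.0,-0.036],[0.03,-0.001,0.0,0.0,0.0,-0.052],[0.036,-0.002,0.0,0.0,0.0,-0.063],[0.042,-0.002,0.0,0.0,0.0,-0.074],[0.049,-0.003,0.0,0.0,0.0,-0.086]]
```

Emit:
{"method": "send_rows", "body": {
  "moves": [
    [[0.011,0,0,0,0,-0.019],[0.02,-0.001,0,0,0,-0.036],[0.03,-0.001,0,0,0,-0.052],[0.03,-0.001,0,0,0,-0.052]]
  ]
}}

```text
t: 11.92
eef_pos: [504.5, -255.5, 96.8]
tcp_rot: [-3.141, 0.002, -0.559]
ft_force: [-1.5, 5.7, 3.3]
opening: 0.181
```

Emit:
{"method": "send_rows", "body": {
  "moves": [
    [[0.004,0,0,0,0,-0.008],[0.007,0,0,0,0,-0.012],[0.007,0,0,0,0,-0.012],[0.007,0,0,0,0,-0.012]]
  ]
}}

```text
t: 12.25
eef_pos: [505.9, -256.5, 96.8]
tcp_rot: [-3.141, 0.002, -0.541]
ft_force: [-0.7, 5.8, 2.6]
opening: 0.189
```

Emit:
{"method": "send_rows", "body": {
  "moves": [
    [[0.003,0,0,0,0,-0.005],[0.006,0,0,0,0,-0.01],[0.009,0,0,0,0,-0.016],[0.009,0,0,0,0,-0.016]]
  ]
}}

```text
t: 12.58
eef_pos: [508.0, -257.7, 96.8]
tcp_rot: [-3.141, 0.003, -0.516]
ft_force: [-2.4, 5.0, 4.0]
opening: 0.183
```

Emit:
{"method": "send_rows", "body": {
  "moves": [
    [[0.003,0,0,0,0,-0.005],[0.006,0,0,0,0,-0.01],[0.006,0,0,0,0,-0.01],[0.006,0,0,0,0,-0.01]]
  ]
}}

```text
t: 12.92
eef_pos: [508.4, -257.8, 96.7]
tcp_rot: [-3.141, 0.006, -0.5]
ft_force: [-8.1, 8.8, 8.7]
opening: 0.186
```

The force rises sharply while the motion stalls, so the arm is at the stop. I'll check it visually.

```bash
python3 - <<'E'
from h import *
a=env.read_camera('scene')['image'][110:320,180:430,::-1]; st=env.state(); W=env.read_camera('wrist')['image'][:,:,::-1]
cv2.imwrite('pics/f.png',np.hstack([cv2.resize(a,(400,336)),cv2.resize(W[:269],(400,336),interpolation=3)*1][:1]+[cv2.resize(W[:270,140:461],(400,336))]))
p=st['eef_pos'];print(p,st['ft_force'],st['qvel'].round(3),np.degrees(np.arctan2(p[1]+164.5,p[0]-562)-np.arctan2(7.5,-108))%360/57.3)
E
```

```text
[ 508.41506947 -257.79323294   96.70366732] [-8.78043931  9.17527996  8.03693169] [ 0.003 -0.    -0.001 -0.     0.001 -0.   ] 1.1186855909131959
```

View pics/f.png

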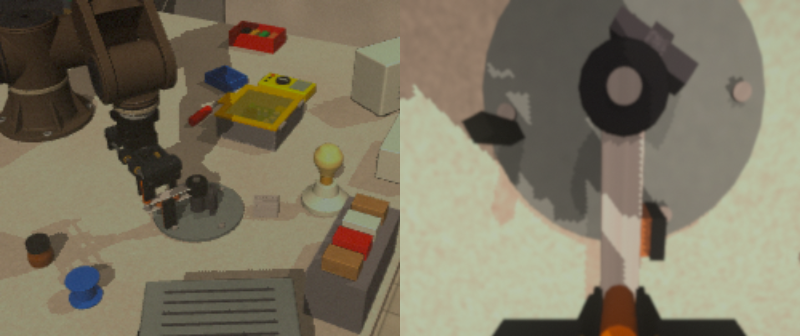

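The wrist picture shows the arm against the copper face (640,230) with the grip held at (618,315). The scene picture shows the shield shut and the loose things in place, so I'm handing in.

```bash
python3 -c "
from cell import env
print(env.job_done()); s=env.state(); print(s['t'],s['eef_pos'],s['ft_force'],s['opening'])"
```

```text
the job is handed in; nothing more can be done
None
the job is handed in; nothing more can be done
```

I folded the shield shut with the closed fingertips, then gripped the orange grip and wound the spring arm counter-clockwise to its copper stop. I handed the job in at about 13 s with the fingers still holding the arm; the hand-in gives no verdict.

**Shield:** pressing the tab met hard contact at about 39 N, with the fingertips at the height of the shut tab. That force was just under the 40 N limit, which the rules set for the arm and gripper body; the fingers were what pressed. Later pictures show the shield lying shut over the board.

**Spring arm:** the last check put it at about 1.12 rad, worked out from the tool position and good to a few hundredths of a radian. The sideways force had risen to about 12 N and the motion had stalled. The wrist picture shows the arm against the copper face, with the joints almost still.

**Loose things:** in the last scene picture none looked moved; I judged this by eye and did not re-measure their positions.

**Disagreements:**
- The networks' points for the tab and the grip were off, so I used picture positions that I checked against the given sizes.
- Before contact, the measured force along the arm's swing was about 4 N, below the roughly 6 N expected, so I kept winding until the force jumped.
- No state could be read after the hand-in.

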